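Clamp a basket base and hold a glued foot under the lever press

ROBOT

A 6-joint arm with a two-finger parallel gripper is mounted at the origin on the work surface. World frame = base frame: x ahead of the robot, y to its left, z up, the work surface at z = 0. Lengths are in mm, angles in rad, forces in N, time in s.
With the tool pointing down it reaches from about 425 to 950 mm from the base axis. Payload 14.7 kg.
Tool frame: the origin (TCP) lies midway between the tips of the shut fingers; the grasp point (between the pads) lies ctrl.pinch_z behind it (ctrl.pinch_z is the distance from the TCP to the grasp point, in mm); z points along the fingers, y is the line along which they close (so a half turn about z gives the same grasp; the last joint's range is limited). The gripper opens to 85 mm and grips with 20 to 120 N. Pads are 22 mm wide; open, the fingers measure 114 mm over their backs; the gripper's body (76 mm by 85 mm) begins 54 mm behind the grasp point. The pads swing forward as they close: fully open they stand 13 mm farther back than shut.
Start: joints at [-1.283, 0.48, 1.596, -0, 1.065, -0.047], TCP at [213.593, -613.897, 191.997] pointing down, gripper open.
Joint ranges: [-2.75, 2.75], [-0.82, 2.05], [0.23, 2.67], [-1.56, 4.7], [0.09, 2.69], [-2.92, 2.92]. Speed limits (rad/s): [1.89, 1.89, 2.39, 3.01, 3.01, 3.01].

INTERFACE

Orientations are given as a unit quaternion [w, x, y, z].
In Python, from bench import ctrl, imaging gives the robot as it stands. The module is installed in compiled form; this text tells all that it offers.
- The arm moves only by the tool arm_command, never from a script. Its argument "rows" is one flat list of numbers, 5 for each row, row after row: the gripper's target within -1 to 1 (shut at 1, half-way at 0, fully open at -1), then the shift along the tool's x, y, z in cm, then the turn about the tool's z in degrees. A call has 1 to 20 rows; each row shifts and turns the commanded pose from where the row before left it, along the tool's axes as they then stand; what a row does not reach is not made up. A row lasts 1/10 s, in which the tool goes at most 50 mm and 8.59 degrees, less where a joint would pass 70% of its speed; a pose out of reach is approached as far as the arm can. A call with a gripper value outside its range is refused whole. The fingers move at their own pace and stop on an object; the grip force is fixed at half the most. Time passes only in rows, so rows that do not move let the fingers close. It gives the time, the measured TCP pose, the force, the opening and the grip force at its end, in the units of the state.
- ctrl.get_obs(): the state, without advancing time (a new reading comes with each control period).
- imaging.camera(name): name is "side" or "top" or "wrist"; returns a dict with "color" (420x560x3 uint8, red, green, blue), "intrinsics" (3x3 intrinsics, pixels), "position" and "rotation" of the camera in the world. Camera axes: x right, y down, z forward; pixel columns grow to the right and rows downward; lengths in mm; the calibration is good to about 2 mm. The wrist camera is an equidistant fisheye: a pixel r from the principal point sees the ray r / f radians off the axis. A picture is of the moment at which its call begins. There is no depth.
- ctrl.sign_off(): hands the job in; it is judged then, once.
The state is a dict: "time": time; "qpos": joint angles; "dq": joint speeds; "tau": joint torques, N m; "position": TCP position; "tool_rot": TCP orientation; "ft_force": force on the tool from outside, world axes, zero at the start; "torque": the same for the moment, N m; "finger_gap": finger opening in mm; "gripper_force": force on a finger pad.
Only numpy, scipy, OpenCV 4.12 (cv2) and the standard library are available. Lean on these libraries where they do the work, as an engineer would, in place of code of your own. Each camera call takes 0.05 s, during which the arm holds its last target. There are 200 camera calls.

TASK

A wooden foot has just been glued to the plywood basket base lying in the nest of the bench lever press. Swing the red handle of the toggle clamp over until the clamp snaps shut on the base, then flip the yellow safety catch right back off the lever, then pull the lever by its black knob right down to its stop and keep hold of it: finish with your program still holding the lever down so that the ram keeps the foot pressed, with the foot still in the middle of the base. Leave the clamp shut, the catch back and the other things on the bench where they are.

Things in the scene. Friction and masses are not known exactly. Their poses are not given: they have to be found in the camera images.
- press: Green bench lever press, fixed. Origin on the table under the ram; x from its open front to the column at the back, y to the lever's side, z up (mm): plywood board x -145 to 175, y -275 to 125, top z 18; nest plate 190 x 190, top z 40, with four pins 9 high; column x 102 to 164, y -40 to 40; head x -38 to 164, y -35 to 35, z 125 to 217; ram top z 256.
- clamp: Bright steel vertical-handle toggle clamp, base 95 x 44 mm, fixed on the board on the press's -y side. Origin under the arm's pivot; x along the shut arm towards the nest, y along the pivots, z up. Handle pivot at (-40, 0, 30) mm. Rubber-tipped spindle 66 mm out on the arm; open, the arm stands up 67 degrees. Its turn varies.
- clamp_handle (a joint): Clamp handle, rad, about clamp y: 0 open (leaning outward, 20 degrees above level), 1.40 shut (10 degrees inward past upright). About 1 N at the grip up to 1.05, where the spindle meets the base and the handle stays if let go; then up to 5 N; goes over centre at 1.29 and is then held at its stop by the spindle's spring. Starts at 0.
- clamp_grip (a point): Middle of the red grip of the clamp handle: a round bar 16 mm across, 60 mm long, its free end 20 mm further out. This point lies 85 mm from the handle's pivot, at angle 160 degrees minus the joint value, counted from clamp +x up towards clamp +z.
- spindle: Rubber-tipped spring spindle on the clamp's arm, 14 mm across, that presses on the top of the base (4 to 10 N when shut).
- catch (a joint): Yellow safety catch, rad: 0 hooked over the lever's locking pin (lever blocked), 1.30 right back. Turns about press y; positive swings the thumb stem back (to press +x) and the hook nose up and free. The lever is free from about 0.25. Stiff (about 1 N at its knob): stays where it is left. Starts 0 to 0.08.
- catch_knob (a point): Centre of the yellow ball knob, 18 mm across, on the catch's 7 mm steel thumb stem, 52 mm from the catch's pivot (straight above it at joint value 0, moving in an arc back to press +x and down as the catch opens).
- catch_pivot (a point): Pivot of the catch, at (41, 58, 243) mm in the press frame: above the head's lever side. A 28 mm yellow disc and a 26 mm wide dark steel lug (top 12 mm above the pivot) surround it.
- press_lever (a joint): Press lever, rad: 0 parked (pointing to the press's front, 55 degrees up), 1.22 fully down at its stop (15 degrees below level). Turns about press y. Springs back when let go: 4 to 7 N at the knob. The ram comes down 16 mm per rad; its sprung pad meets the foot at about 0.91 and presses with 25 N at the stop.
- lever_knob (a point): Centre of the black ball knob, 34 mm across, at the end of the 13 mm steel lever, 175 mm from its pivot, at angle 55 degrees minus the joint value (in degrees), counted from press -x up towards z.
- lever_pivot (a point): Pivot of the lever, at (25, 80, 170) mm in the press frame, in the plane y = 80 mm in which the knob swings.
- lever_grip: Outer half of the lever (13 mm steel bar with the black ball knob), which can revolve stiffly about the bar: what the hand holds. Its origin lies on the lever's pivot.
- ram_pad: Orange-brown sprung pad, 32 mm across, under the square steel ram; origin at the centre of its underside, 14.5 mm above the foot at the start.
- base: Round plywood basket base, 160 mm across, 10 mm thick, with stake holes round the rim, lying loose in the nest. Origin at the centre of its underside.
- base_top (a point): Centre of the top of the plywood base.
- foot: Turned brown wooden foot, 39 mm across, 14 mm high, standing in the middle of the base under the ram. Origin at the centre of its underside.
- foot_centre (a point): Centre of the foot, half-way up.
- awl_mid (a point): Bystander: awl with wooden handle, 180 mm long, lying on the table; point on its axis at the ferrule.
- glue_mid (a point): Bystander: white glue bottle with orange cap, 60 mm across, 160 mm high, standing; its centre.
- mallet_head (a point): Bystander: wooden mallet lying on the table, head 72 x 100 mm, handle 190 mm; centre of the head.
- basket_rim (a point): Bystander: finished small wicker basket, 190 mm across, 75 mm high; centre of its mouth.
- spare_foot0: Bystander: spare wooden foot, 39 mm across, 14 mm high, lying on the front of the press's board.
- spare_foot1: Bystander: second spare wooden foot, the same, beside the first.
- nest (a point): Centre of the top of the aluminium nest plate (190 x 190 mm, 40 mm above the table) under the ram, with four 8 mm locating pins round the base.
There are look-alikes about, which are no part of the job. What is meant by the base is not grey or orange, and is the larger of those in its own colour.

How it is judged:
By the outcome, as a careful person would: the job done as asked, in the order asked, and still so for the second after the job is handed in, while the arm keeps its last pose, push and grip.
It also fails if it takes over 72 s, if anything falls off the work surface, if the arm or the gripper's body presses on something with over 40 N, if the wrist force passes 120 N, or if a joint passes its speed limit or range.

## Working session

There is one attempt and no reset: what is moved stays moved. The work goes in short steps, Python scripts to look and compute and a tool call to move; the robot and the scene stay as the last step left them, time stands still between calls to the robot, and variables do not carry over. Pictures are saved under pics/ and viewed, at most 10 in all, crops included, and the job is handed in when it is done.

Besides the shell and the picture viewer there is one more tool, called after "Request:" as a command line: name --argument value ..., lists and objects as JSON in quotes. arm_command: Moves the arm, as the interface text tells. Its arguments: {"type":"object","properties":{"rows":{"type":"array","items":{"type":"number"}}},"required":["rows"]}

```bash
mkdir -p pics; python3 - <<'E'
from bench import ctrl, imaging
import cv2, numpy as np, pickle
d={}
for n in ("side","top","wrist"):
    c=imaging.camera(n); d[n]=c
    cv2.imwrite(f"pics/{n}0.png",c["color"][:,:,::-1]); print(n,c["intrinsics"].tolist(),c["position"],np.round(c["rotation"],3).tolist())
pickle.dump(d,open("d0.pkl","wb"))
print(ctrl.get_obs(),ctrl.pinch_z)
E
```

```text
side [[407.88868973067605, 0.0, 279.45560970664815], [0.0, 407.88868973067605, 211.92879536851083], [0.0, 0.0, 1.0]] [ 389.02050685 -938.49603844  728.76952304] [-0.497, 0.866, -0.052, 0.03]
top [[517.3758369978855, 0.0, 282.948952291586], [0.0, 517.3758369978855, 206.21679101957506], [0.0, 0.0, 1.0]] [ 368.37824371  -53.49805818 1661.74644739] [0.034, -0.703, 0.71, -0.028]
wrist [[325.19226210127806, 0.0, 282.1039247278076], [0.0, 325.19226210127806, 209.3232095359535], [0.0, 0.0, 1.0]] [ 292.63681904 -587.6531663   372.11891678] [0.132, 0.804, -0.572, -0.095]
{'time': 0.15, 'qpos': array([-1.28259747e+00,  4.80702521e-01,  1.59669805e+00, -2.03290546e-05,
        1.06513101e+00, -4.65634823e-02]), 'dq': array([-9.10631616e-04, -9.53918101e-04, -1.74813225e-03,  9.33210743e-05,
       -1.15725770e-03, -9.37403459e-04]), 'tau': array([ 1.22181333e-03, -9.51147509e+01, -4.30461895e+01, -3.26875261e-05,
        8.12594604e-03, -6.46374986e-06]), 'position': array([ 213.49176431, -613.57586847,  191.52187126]), 'tool_rot': array([-4.64967341e-04,  9.86023517e-01,  1.66605534e-01, -6.54066480e-05]), 'ft_force': array([-0.58576456,  0.35273912,  0.84640856]), 'torque': array([-0.00704532, -0.0454541 ,  0.02769925]), 'gripper_force': 0.0, 'finger_gap': 85.64127647866889} 18.700000000000003
```

View pics/top0.png

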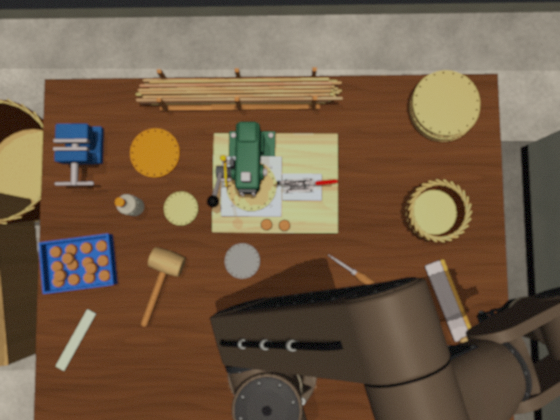

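View pics/side0.png

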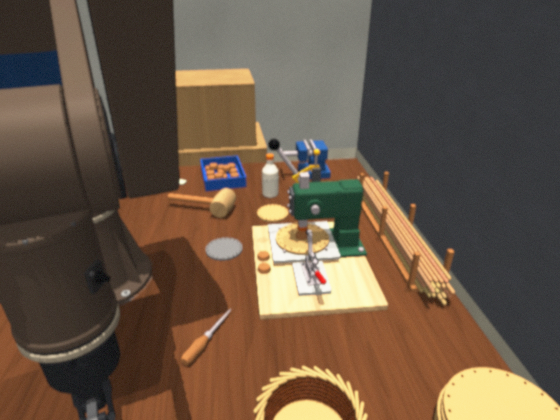

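The press board is in the top view at cols 212–338, rows 133–233. The nest with base and foot is near (250,190), the red clamp handle at (326,183), the lever knob at (213,201) and the catch's yellow at (224,160). Candidates for the base:
- yellow disc in the nest (250,190), the larger in its colour and the one meant
- small pale disc (181,208)
- orange disc (155,152)
- grey disc (242,261)
- stack (445,103)

The blue press at (74,155) is a decoy too.

```bash
cat > h.py <<'E'
import numpy as np, cv2, pickle
def ray(c,uv):
    K=c["intrinsics"];R=c["rotation"];p=c["position"]
    d=np.array([(uv[0]-K[0][2])/K[0][0],(uv[1]-K[1][2])/K[1][1],1.0]); return p,R@d
def onplane(c,uv,z):
    p,d=ray(c,uv); return p+d*(z-p[2])/d[2]
def proj(c,X):
    q=c["rotation"].T@(np.asarray(X,float)-c["position"]); K=c["intrinsics"]
    return np.array([K[0][0]*q[0]/q[2]+K[0][2],K[1][1]*q[1]/q[2]+K[1][2]])
def tri(c1,u1,c2,u2):
    p,d=ray(c1,u1);q,e=ray(c2,u2);d=d/np.linalg.norm(d);e=e/np.linalg.norm(e)
    s=np.linalg.lstsq(np.c_[d,-e],q-p,rcond=None)[0]
    a,b=p+s[0]*d,q+s[1]*e; return (a+b)/2,np.linalg.norm(a-b)
def masks(c): return cv2.cvtColor(c["color"],cv2.COLOR_RGB2HSV)
E
python3 - <<'E'
from h import *
d=pickle.load(open("d0.pkl","rb"));t=d["top"];s=d["side"]
h=masks(t); print(h[140,225],h[225,325],h[222,222],h[200,250])
m=cv2.inRange(h,(18,40,120),(35,150,255)); m[:,:205]=0;m[:,345:]=0;m[:125]=0;m[240:]=0
pts=cv2.findNonZero(m); n,l,st,ce=cv2.connectedComponentsWithStats(m)
k=1+np.argmax(st[1:,4]); r=cv2.minAreaRect(cv2.findNonZero((l==k).astype(np.uint8)));print(r)
b=cv2.boxPoints(r); P=np.array([onplane(t,x,18) for x in b]);print(np.round(P,1), [np.linalg.norm(P[i]-P[(i+1)%4]) for i in range(4)])
a=cv2.resize(t["color"][120:245,195:350,::-1],None,fx=5,fy=5,interpolation=2)[:600]
cv2.imwrite("pics/c1.png",a)
a=cv2.resize(s["color"][130:320,240:400,::-1],None,fx=3.1,fy=3.1,interpolation=2)[:600]
cv2.imwrite("pics/c2.png",a)
E
```

```text
[ 22  86 193] [ 24  83 191] [ 23  84 191] [ 21 102 192]
((274.5, 208.5), (49.0, 127.0), 90.0)Traceback (most recent call last):
  File "<stdin>", line 7, in <module>
  File "h.py", line 6, in onplane
    p,d=ray(c,uv); return p+d*(z-p[2])/d[2]
        ~~~^^^^^^
  File "h.py", line 4, in ray
    d=np.array([(uv[0]-K[0][2])/K[0][0],(uv[1]-K[1][2])/K[1][1],1.0]); return p,R@d
                                                                                ~^~
ValueError: matmul: Input operand 1 has a mismatch in its core dimension 0, with gufunc signature (n?,k),(k,m?)->(n?,m?) (size 3 is different from 4)
```

```bash
cat >> h.py <<'E'
from scipy.spatial.transform import Rotation as Ro
def fix(c):
    c=dict(c); q=np.asarray(c["rotation"])
    if q.shape==(4,): c["rotation"]=Ro.from_quat(q[[1,2,3,0]]).as_matrix()
    return c
E
python3 - <<'E'
from h import *
d=pickle.load(open("d0.pkl","rb"));t=fix(d["top"]);s=fix(d["side"])
print(np.round(t["rotation"],2).tolist())
h=masks(t)
m=cv2.inRange(h,(18,40,120),(35,150,255)); m[:,:205]=0;m[:,345:]=0;m[:125]=0;m[240:]=0
n,l,st,ce=cv2.connectedComponentsWithStats(m); big=[i for i in range(1,n) if st[i,4]>300]
r=cv2.minAreaRect(cv2.findNonZero(np.isin(l,big).astype(np.uint8)));print(r,st[big])
b=cv2.boxPoints(r); P=np.array([onplane(t,x,18) for x in b]);print(np.round(P,1), [np.linalg.norm(P[i]-P[(i+1)%4]) for i in range(4)])
a=cv2.resize(t["color"][122:242,200:345,::-1],None,fx=5,fy=5,interpolation=2)
cv2.imwrite("pics/c1.png",a)
a=cv2.resize(s["color"][130:320,240:400,::-1],None,fx=3.1,fy=3.1,interpolation=2)
cv2.imwrite("pics/c2.png",a)
E
```

```text
[[-0.01, -1.0, 0.09], [-1.0, 0.01, 0.01], [-0.01, -0.09, -1.0]]
((274.5, 182.99996948242188), (126.99998474121094, 99.99998474121094), 0.0) [[ 212  133   17   57  577]
 [ 275  133   64   47 2542]
 [ 223  163   54   48 1039]
 [ 211  184  128   50 3257]]
[[ 430.7  187.8   18. ]
 [ 753.8  188.6   18. ]
 [ 749.1 -221.7   18. ]
 [ 426.6 -215.6   18. ]] [np.float64(323.1682108809531), np.float64(410.32734231740915), np.float64(322.51163663524886), np.float64(403.34884011104737)]
```

View pics/c1.png

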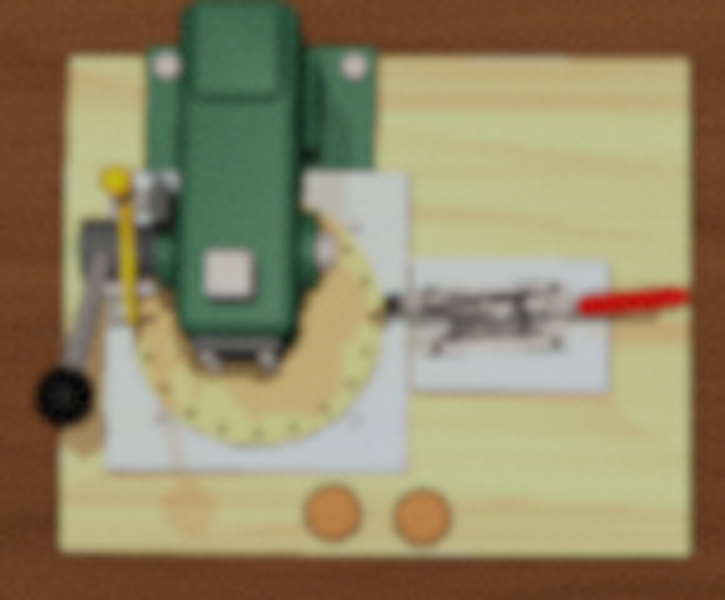

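View pics/c2.png

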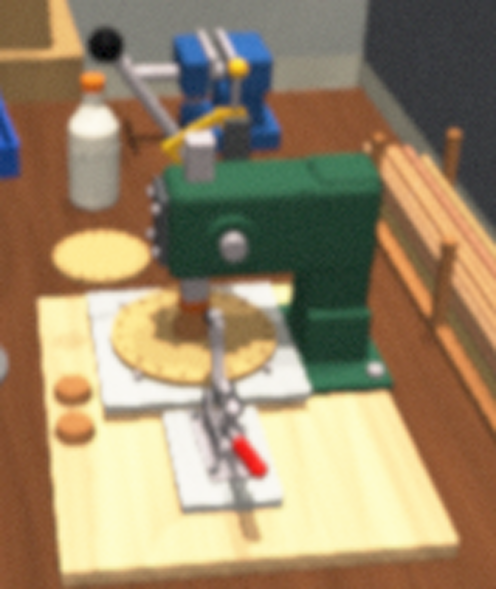

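```bash
python3 - <<'E'
from h import *
d=pickle.load(open("d0.pkl","rb"));t=fix(d["top"]);s=fix(d["side"])
c1=lambda x,y:((x+.5)/5-.5+200,(y+.5)/5-.5+122)
c2=lambda x,y:((x+.5)/3.1-.5+240,(y+.5)/3.1-.5+130)
W=np.array([onplane(t,c1(*p),18)[:2] for p in [(67,55),(692,53),(692,554),(58,554)]])
L=np.array([[175,125],[175,-275],[-145,-275],[-145,125.]])
print(W.round(1))
a=W-W.mean(0);b=L-L.mean(0)
yaw=np.arctan2((b[:,0]*a[:,1]-b[:,1]*a[:,0]).sum(),(a*b).sum());R=Ro.from_euler('z',yaw).as_matrix()
o=np.r_[W.mean(0)-R[:2,:2]@L.mean(0),0];print("yaw",np.degrees(yaw),"o",o,"res",(W-(L@R[:2,:2].T+o[:2])).round(1).tolist())
pk=R@[25-175*np.cos(np.radians(55)),80,170+175*np.sin(np.radians(55))]+o
print("lever pred",pk,"tri",tri(t,c1(65,397),s,c2(106,44)))
ck=R@[41,58,295]+o
print("catch pred",ck,"tri",tri(t,c1(116,181),s,c2(238,68)))
print("ram top pred",R@[0,0,256]+o,onplane(t,c1(228,273),256))
# red centroid both
for c,nm,(x0,x1,y0,y1) in((t,"t",(300,345,170,195)),(s,"s",(300,335,260,295))):
    h=masks(c);m=cv2.inRange(h,(0,180,120),(6,255,255))|cv2.inRange(h,(172,180,120),(180,255,255));k=np.zeros_like(m);k[y0:y1,x0:x1]=m[y0:y1,x0:x1]
    p=cv2.findNonZero(k)[:,0].astype(float);ce=p.mean(0);u=np.linalg.svd(p-ce)[2][0];q=(p-ce)@u
    print(nm,len(p),ce,u,q.min(),q.max())
    if nm=="t":ct=ce;ut=u
    else: print("grip",tri(t,ct,s,ce))
E
```

```text
[[ 755.1  182.1]
 [ 751.7 -221.7]
 [ 428.6 -215.6]
 [ 432.6  187.1]]
yaw -0.7030544075817494 o [577.89313065  58.1600953    0.        ] res [[0.6, 1.1], [2.2, -2.8], [-1.0, -0.6], [-1.9, 2.2]]
lever pred [503.50455332 139.07895775 313.35160775] tri (array([503.89355315, 140.05554011, 315.62000236]), np.float64(1.7115175444318995))
catch pred [619.60172181 115.65264632 295.        ] tri (array([621.50949741, 115.72215149, 296.53679707]), np.float64(1.55818521764991))
ram top pred [577.89313065  58.1600953  256.        ] [576.4349246   59.31080281 256.        ]
t 67 [326.37313433 181.95522388] [-0.9920756   0.12564233] -10.66267073761569 10.422201614066577
s 45 [319.91111111 277.35555556] [0.59470886 0.80394115] -6.036815055967477 6.165558457486887
grip (array([ 581.43372839, -176.16571415,   87.25057504]), np.float64(1.0385891697851894))
```

```bash
python3 - <<'E'
from h import *
d=pickle.load(open("d0.pkl","rb"));t=fix(d["top"])
ct=np.array([326.37,181.96]);u=np.array([.992,-.1256])
i=onplane(t,ct-u*10,87.5-10);o=onplane(t,ct+u*10,87.5+10);v=o-i
print(i,o,np.linalg.norm(v),np.degrees(np.arctan2(v[0],-v[1])))
# spindle end seen in crop c1 (392,305), and clamp base plate
c1=lambda x,y:((x+.5)/5-.5+200,(y+.5)/5-.5+122)
for z in(100,130,160):print(z,onplane(t,c1(388,305),z))
E
```

```text
[ 578.63822791 -146.19806741   77.5       ] [ 583.04858173 -205.54665669   97.5       ] 62.783009416422004 4.2499921195405825
100 [578.81821023 -25.53815779 100.        ]
130 [574.77581333 -26.0752469  130.        ]
160 [570.73341643 -26.61233601 160.        ]
```

Request:
arm_command --rows '[-1,0,0,0,-7.1,-1,0,0,0,-7.1,-1,0,0,0,-7.1,-1,0,0,0,-7.1,-1,0,0,0,-7.1,-1,0,0,0,-7.1,-1,0,0,0,-7.1,-1,0,0,0,-7.1,-1,0,0,0,-7.1,-1,0,0,0,-7.1]'

```text
time: 1.15
position: [213.5, -613.7, 191.7]
tool_rot: [-0.0, 0.704, 0.71, 0.0]
ft_force: [-0.5, -0.1, -0.5]
finger_gap: 84.9
gripper_force: 0.0
```

Request:
arm_command --rows '[-1,0,0,0,-2.5,-1,2.19,2.05,0.2,0,-1,2.19,2.05,0.2,0,-1,2.19,2.05,0.2,0,-1,2.19,2.05,0.2,0,-1,2.19,2.05,0.2,0,-1,2.19,2.05,0.2,0,-1,2.19,2.05,0.2,0,-1,2.19,2.05,0.2,0,-1,2.19,2.05,0.2,0,-1,2.19,2.05,0.2,0,-1,2.19,2.05,0.2,0,-1,2.19,2.05,0.2,0,-1,2.19,2.05,0.2,0,-1,2.19,2.05,0.2,0,-1,2.19,2.05,0.2,0,-1,2.19,2.05,0.2,0,-1,2.19,2.05,0.2,0,-1,2.19,2.05,0.2,0,-1,2.19,2.05,0.2,0]'

```text
time: 3.15
position: [583.7, -178.9, 153.7]
tool_rot: [-0.0, 0.69, 0.723, -0.0]
ft_force: [0.5, -1.1, 0.3]
finger_gap: 85.2
gripper_force: 0.0
```

```bash
python3 - <<'E'
from h import *
from bench import ctrl,imaging
o=ctrl.get_obs();print(o["position"],o["tool_rot"],o["qpos"])
w=imaging.camera("wrist");w=fix(w);pickle.dump(w,open("w1.pkl","wb"))
print(w["position"],w["rotation"].round(2).tolist())
a=cv2.resize(w["color"][:,:,::-1],None,fx=1.4,fy=1.4);cv2.imwrite("pics/w1.png",a)
E
```

```text
[ 583.73257132 -178.90315159  153.7363647 ] [-1.76727682e-04  6.90345148e-01  7.23480158e-01 -8.10686771e-05] [-3.47037560e-01  4.65279160e-01  1.72940397e+00 -7.25845167e-06
  9.47298347e-01 -3.93897592e-01]
[580.65274503 -97.25729028 334.42913762] [[1.0, 0.04, 0.01], [0.05, -0.95, -0.32], [-0.0, 0.32, -0.95]]
```

View pics/w1.png

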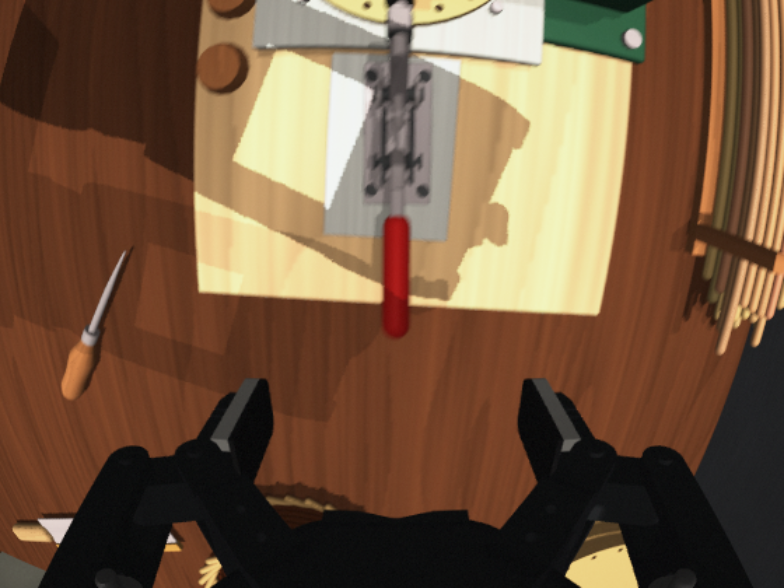

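The wrist view shows the red grip from (397,220) to (396,335), midway between the open fingers and nearly aligned with the tool. I'll check its position by fisheye ray.

```bash
cat >> h.py <<'E'
def fish(c,uv,z):
    K=c["intrinsics"];x=(uv[0]-K[0][2])/K[0][0];y=(uv[1]-K[1][2])/K[1][1];r=np.hypot(x,y)
    d=c["rotation"]@np.array([np.sin(r)*x/r,np.sin(r)*y/r,np.cos(r)]); p=c["position"]
    return p+d*(z-p[2])/d[2]
E
python3 - <<'E'
from h import *
w=pickle.load(open("w1.pkl","rb"))
g=lambda x,y,z:fish(w,((x+.5)/1.4-.5,(y+.5)/1.4-.5),z).round(1)
print("inner",g(397,222,77),"outer",g(396,333,97),"mid",g(396.5,275,87))
for z in (48,55,62): print("clamp base corners",z,g(372,75,z),g(425,75,z),g(371,190,z),g(423,190,z))
E
```

```text
inner [ 583.6 -141.5   77. ] outer [ 585.8 -201.6   97. ] mid [ 584.6 -170.2   87. ]
clamp base corners 48 [564.3 -53.9  48. ] [596.8 -52.3  48. ] [ 566.7 -126.7   48. ] [ 599.3 -125.2   48. ]
clamp base corners 55 [564.7 -54.9  55. ] [596.4 -53.4  55. ] [ 567. -126.   55.] [ 598.8 -124.5   55. ]
clamp base corners 62 [565.1 -56.   62. ] [596.  -54.5  62. ] [ 567.4 -125.3   62. ] [ 598.4 -123.8   62. ]
```

Request:
arm_command --rows '[-1,0.1,0,1.0,0,-1,0.1,0,1.1,0,-1,0.1,0,1.1,0,-1,0.1,0,1.1,0,-1,0.1,0,1.1,0,-1,0,0,1.1,0,-1,0,0,1.1,0,-1,0,0,1.0,0,1,0,0,0,0,1,0,0,0,0,1,0,0,0,0,1,0,0,0,0,1,0,0,0,0,1,0,0,0,0,1,0,0,0,0,1,0,0,0,0]'

```text
time: 4.8
position: [583.0, -175.0, 68.1]
tool_rot: [0.0, 0.69, 0.723, 0.0]
ft_force: [-0.1, -0.8, -1.2]
finger_gap: -0.4
gripper_force: 0.0
```

```bash
python3 - <<'E'
from h import *
from bench import ctrl,imaging
s=imaging.camera("wrist")["color"][:,:,::-1];o=ctrl.get_obs();print(o["position"],o["finger_gap"],o["ft_force"])
cv2.imwrite("pics/w2.png",cv2.resize(s[60:320,150:420],None,fx=2,fy=2))
E
```

```text
[ 582.95856922 -175.02443873   68.04276082] 0.009830167972364566 [-0.45502908  0.20733711 -0.1177327 ]
```

View pics/w2.png

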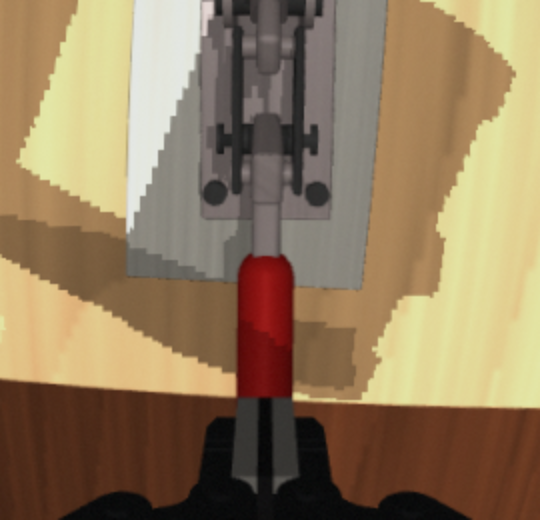

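The fingers shut fully with nothing between them (gap 0), and the red bar runs under or in front of the tips at crop (265,397). I'll triangulate the bar from the two wrist views.

```bash
python3 - <<'E'
from h import *
from bench import ctrl,imaging
w1=pickle.load(open("w1.pkl","rb"));w2=fix(imaging.camera("wrist"));s=fix(imaging.camera("side"))
def fr(c,uv):
    p=fish(c,uv,0);d=p-c["position"];return c["position"],d/np.linalg.norm(d)
def tri2(a,b):
    (p,d),(q,e)=a,b;k=np.linalg.lstsq(np.c_[d,-e],q-p,rcond=None)[0];x,y=p+k[0]*d,q+k[1]*e;return ((x+y)/2).round(1),np.linalg.norm(x-y).round(1)
a=lambda x,y:((x+.5)/1.4-.5,(y+.5)/1.4-.5)
b=lambda x,y:((x+.5)/2-.5+150,(y+.5)/2-.5+60)
print("inner",tri2(fr(w1,a(397,219)),fr(w2,b(265,256))))
print("base corner L",tri2(fr(w1,a(364,203)),fr(w2,b(201,218))),"riser",tri2(fr(w1,a(325,234)),fr(w2,b(127,276))),tri2(fr(w1,a(446,240)),fr(w2,b(361,290))))
cv2.imwrite("pics/s2.png",cv2.resize(s["color"][170:340,230:400,::-1],None,fx=3.5,fy=3.5,interpolation=2))
E
```

```text
inner (array([ 582.8, -140.8,   70.6]), np.float64(1.6))
base corner L (array([ 562.6, -134.2,   54.2]), np.float64(0.9)) riser (array([ 537.2, -156.6,   45.1]), np.float64(0.7)) (array([ 615.8, -158. ,   43.2]), np.float64(1.8))
```

View pics/s2.png

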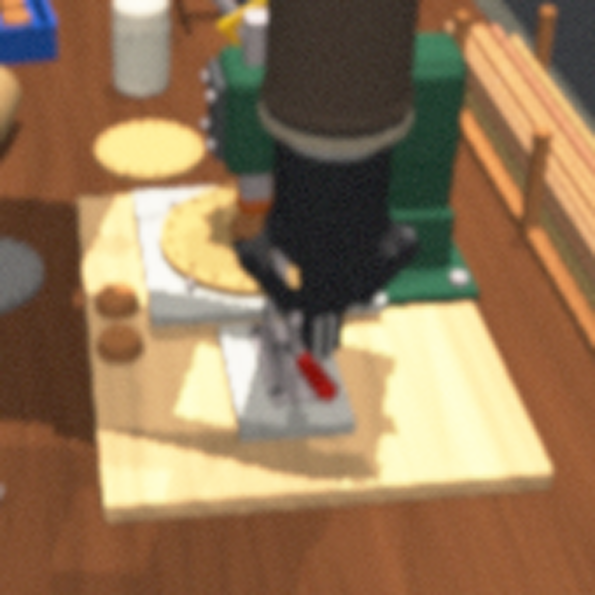

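```bash
python3 - <<'E'
from h import *
d=pickle.load(open("d0.pkl","rb"));t=fix(d["top"]);s=fix(d["side"])
f=lambda X:((proj(s,X)+.5-[230,170])*3.5-.5).round(0)
for X in [(583,-175,68),(583,-175,87),(583,-175,103),(583,-205,103),(583,-145,83),(583,-140,71),(583,-201,90)]: print(X,f(X),proj(t,X).round(1))
E
```

```text
(583, -175, 68) [316. 397.] [325.5 182.1]
(583, -175, 87) [317. 376.] [326.  181.3]
(583, -175, 103) [318. 358.] [326.4 180.6]
(583, -205, 103) [327. 386.] [336.3 180.5]
(583, -145, 83) [308. 354.] [316.1 181.6]
(583, -140, 71) [306. 363.] [314.3 182.1]
(583, -201, 90) [325. 397.] [334.6 181.1]
```

```bash
python3 - <<'E'
from h import *
from bench import ctrl,imaging
w=fix(imaging.camera("wrist"));print(w["position"],ctrl.get_obs()["position"])
def pf(X):
    q=w["rotation"].T@(np.array(X,float)-w["position"]);r=np.arctan2(np.hypot(q[0],q[1]),q[2]);n=np.hypot(q[0],q[1])
    K=w["intrinsics"];u=np.array([K[0][2]+K[0][0]*r*q[0]/n,K[1][2]+K[1][1]*r*q[1]/n]);return ((u+.5-[150,60])*2-.5).round()
for X in [(583,-164,68),(583,-175,68),(583,-186,68),(583,-164,87),(583,-164,110),(583,-145,85),(583,-164,91),(583,-205,105),(583,-140,71)]:print(X,pf(X))
print("16mm at bar",pf((575,-160,90)),pf((591,-160,90)))
E
```

```text
[579.78838296 -93.35038861 248.67519041] [ 582.92574976 -175.012732     67.96456335]
(583, -164, 68) [265. 329.]
(583, -175, 68) [263. 363.]
(583, -186, 68) [261. 395.]
(583, -164, 87) [265. 355.]
(583, -164, 110) [265. 393.]
(583, -145, 85) [268. 285.]
(583, -164, 91) [265. 361.]
(583, -205, 105) [258. 516.]
(583, -140, 71) [269. 254.]
16mm at bar [235. 344.] [296. 346.]
```

Request:
arm_command --rows '[1,0,0,0.1,0,1,0,0,0.1,0,1,0,0,0.1,0]'

```text
time: 5.3
position: [582.9, -175.0, 64.9]
tool_rot: [-0.0, 0.69, 0.723, -0.0]
ft_force: [-1.1, 0.9, 0.0]
finger_gap: -0.2
gripper_force: 0.0
```

```bash
python3 - <<'E'
from h import *
from bench import ctrl,imaging
w=imaging.camera("wrist")["color"][:,:,::-1];s=imaging.camera("side")["color"][:,:,::-1];t=imaging.camera("top")["color"][:,:,::-1]
a=cv2.resize(w[140:420,180:380],None,fx=2,fy=2,interpolation=2)
b=cv2.resize(s[225:305,285:355],None,fx=5,fy=5,interpolation=2)
print(a.shape,b.shape)
im=np.zeros((600,800,3),np.uint8);im[:560,:400]=a;im[:400,410:760]=b;cv2.imwrite("pics/m3.png",im)
E
```

```text
(560, 400, 3) (400, 350, 3)
```

View pics/m3.png

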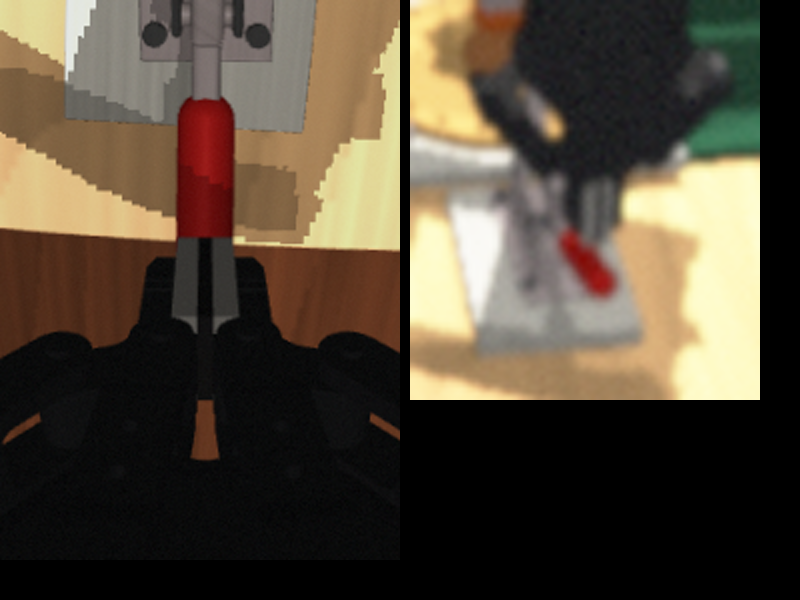

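The side view at m3 (597,235) and the wrist view at (205,237) both show the shut finger tips just above the bar. The real tips seem to stand about 40 mm higher than I assumed, so I'll open, go lower and close again.

Request:
arm_command --rows '[-1,0,0,0,0,-1,0,0,0,0,-1,0,0,0,0,-1,0,0,0,0,-1,0,0,0,0,-1,0,0,0,0,-1,0,0,0.4,0,-1,0,0,0.4,0,-1,0,0,0.4,0,-1,0,0,0.4,0,-1,0,0,0.4,0,-1,0,0,0.4,0,-1,0,0,0.3,0,1,0,0,0,0,1,0,0,0,0,1,0,0,0,0,1,0,0,0,0,1,0,0,0,0,1,0,0,0,0,1,0,0,0,0]'

```text
time: 7.45
position: [582.9, -175.1, 38.4]
tool_rot: [0.0, 0.69, 0.723, 0.0]
ft_force: [-2.3, 0.1, 4.6]
finger_gap: 13.6
gripper_force: 58.5
```

Request:
arm_command --rows '[-1,0,0,0,0,-1,0,0,0,0,-1,0,0,0,0,-1,0,0,0.4,0,-1,0,0,0.4,0,-1,0,0,0.4,0,1,0,0,0,0,1,0,0,0,0,1,0,0,0,0,1,0,0,0,0,1,0,0,0,0,1,0,0,0,0]'

```text
time: 8.65
position: [582.9, -175.1, 26.3]
tool_rot: [0.0, 0.69, 0.723, -0.0]
ft_force: [-2.4, -0.5, 4.7]
finger_gap: 13.9
gripper_force: 58.4
```

Request:
arm_command --rows '[1,0.21,0,-0.45,0,1,0.21,0,-0.45,0,1,0.21,0,-0.44,0,1,0.28,0,-0.41,0,1,0.28,0,-0.4,0,1,0.29,0,-0.4,0,1,0,0,0,0]'

```text
time: 9.35
position: [582.2, -159.1, 51.7]
tool_rot: [-0.0, 0.69, 0.724, 0.0]
ft_force: [3.5, 6.7, -11.5]
finger_gap: 14.4
gripper_force: 58.9
```

```bash
cat > red.py <<'E'
from h import *
from bench import ctrl,imaging
def red(n,box):
    c=fix(imaging.camera(n));h=masks(c);m=cv2.inRange(h,(0,150,90),(7,255,255))|cv2.inRange(h,(172,150,90),(180,255,255))
    x0,x1,y0,y1=box;k=np.zeros_like(m);k[y0:y1,x0:x1]=m[y0:y1,x0:x1];p=cv2.findNonZero(k)
    if p is None: return n,None
    p=p[:,0];return n,len(p),p.mean(0).round(1).tolist(),p.min(0).tolist(),p.max(0).tolist()
print(red("side",(295,345,220,300)),red("wrist",(200,380,20,400)))
o=ctrl.get_obs();print(o["position"].round(1),o["ft_force"].round(1),o["finger_gap"],o["torque"].round(2))
E
python3 red.py
```

```text
('side', 35, [321.1, 266.5], [318, 263], [324, 269]) ('wrist', 2165, [280.9, 287.1], [269, 219], [296, 366])
[ 582.2 -159.3   51.5] [ 3.3  6.  -9.5] 14.119226207654282 [ 0.72 -0.75 -0.07]
```

Request:
arm_command --rows '[1,0.42,0,-0.28,0,1,0.4,0,-0.3,0,1,0.38,0,-0.33,0,1,0.42,0,-0.28,0,1,0.42,0,-0.26,0,1,0.42,0,-0.24,0,1,0.45,0,-0.2,0,1,0.45,0,-0.18,0,1,0.45,0,-0.16,0,1,0,0,0,0]'

```text
time: 10.45
position: [580.5, -120.9, 73.6]
tool_rot: [-0.0, 0.69, 0.724, 0.0]
ft_force: [7.4, 6.5, -21.3]
finger_gap: 12.7
gripper_force: 58.9
```

```bash
python3 red.py
```

```text
('side', 89, [317.2, 253.1], [314, 245], [321, 262]) ('wrist', 138, [280.3, 363.3], [272, 357], [288, 368])
[ 580.5 -121.1   73.5] [  7.4   6.4 -20.1] 12.834528362425662 [ 1.08 -1.41  0.52]
```

Request:
arm_command --rows '[1,0.3,0.05,0.15,0,1,0.36,0.05,0.1,0,1,0.36,0.05,0.05,0,1,0.36,0.05,0.05,0,1,0.36,0,0,0,1,0.36,0,0,0,1,0.36,0,0,0,1,0.36,0,0,0,1,0.36,0,0,0,1,0.36,0,0.05,0,1,0,0,0,0]'

```text
time: 11.65
position: [580.7, -86.2, 69.6]
tool_rot: [-0.0, 0.69, 0.724, -0.0]
ft_force: [0.2, -0.1, -0.6]
finger_gap: 0.3
gripper_force: 0.0
```

```bash
python3 red.py
```

```text
('side', 99, [316.7, 251.1], [314, 242], [320, 261]) ('wrist', None)
[580.8 -86.6  69.7] [ 0.   0.1 -0.8] 0.013766508044977296 [-0.01 -0.01  0.02]
```

```bash
python3 - <<'E'
from h import *
from bench import imaging
s=fix(imaging.camera("side"))
for uv in [(316.5,242),(317,261)]:
    p,d=ray(s,uv)
    for y in(-140,-125,-110,-95): q=p+d*(y-p[1])/d[1];print(uv,q.round(1))
h=masks(s);m=cv2.inRange(h,(0,150,90),(7,255,255))|cv2.inRange(h,(172,150,90),(180,255,255))
for r in range(238,266,2):print(r,np.nonzero(m[r,295:345])[0]+295)
E
```

```text
(316.5, 242) [ 577.  -140.   167.6]
(316.5, 242) [ 580.5 -125.   157.1]
(316.5, 242) [ 584.  -110.   146.5]
(316.5, 242) [587.6 -95.  136. ]
(317, 261) [ 581. -140.  110.]
(317, 261) [ 584.6 -125.    98.3]
(317, 261) [ 588.2 -110.    86.7]
(317, 261) [591.8 -95.   75.1]
238 []
240 []
242 [316 317 318 319]
244 [315 316 317 318 319 320]
246 [315 316 317 318 319 320]
248 [315 316 317 318 319]
250 [315 316 317 318 319]
252 [314 315 316 317 318]
254 [314 315 316 317 318]
256 [314 315 316 317]
258 [314 315 316 317]
260 [314 315 316 317]
262 []
264 []
```

The grip slipped off the bar (gap 0), and the handle stays at roughly 105°. I'll back off upward and outward, then find the bar again from close by.

Request:
arm_command --rows '[1,0,0,-2,0,1,0,0,-3,0,1,0,0,-3,0,1,0,0,-3,0,1,-3,0,0,0,1,-3,0,0,0,1,-3,0,0,0,1,-2,0,0,0,1,0,0,0,0]'

```text
time: 12.7
position: [586.0, -199.0, 179.6]
tool_rot: [0.0, 0.691, 0.723, -0.0]
ft_force: [0.2, -0.3, -0.3]
finger_gap: 0.4
gripper_force: 0.0
```

```bash
python3 red.py; python3 - <<'E'
from h import *
from bench import imaging,ctrl
w=imaging.camera("wrist");pickle.dump(fix(w),open("w4.pkl","wb"));s=imaging.camera("side")["color"][:,:,::-1]
w=fix(w);a=cv2.resize(w["color"][:,80:480,::-1],None,fx=1.2,fy=1.2,interpolation=2)
b=cv2.resize(s[205:305,285:345],None,fx=5,fy=5,interpolation=2)
im=np.zeros((504,790,3),np.uint8);im[:,:480]=a[:504];im[:500,485:785]=b;cv2.imwrite("pics/m4.png",im);print(w["position"])
E
```

```text
('side', 91, [315.6, 249.3], [313, 239], [319, 260]) ('wrist', 677, [279.9, 110.8], [268, 92], [292, 127])
[ 585.7 -196.6  179.5] [ 0.4  0.4 -0.5] 0.05805048574768816 [ 0.01  0.04 -0.05]
[ 582.72799346 -115.02681232  360.24527368]
```

View pics/m4.png

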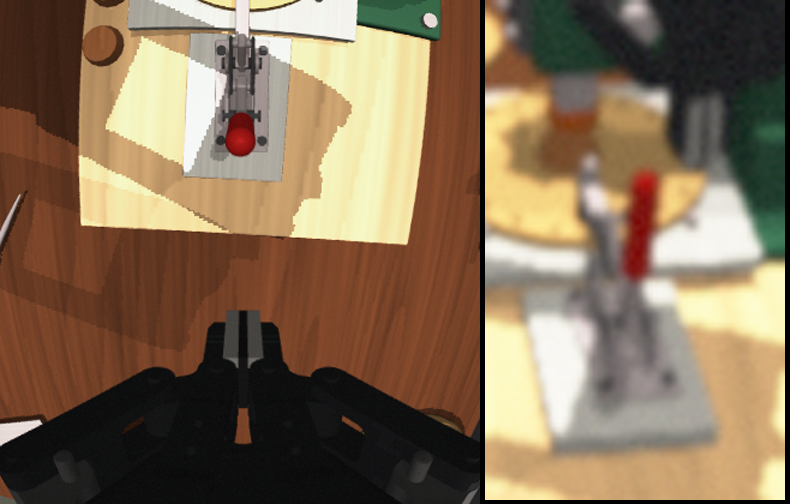

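```bash
python3 - <<'E'
from h import *
from bench import imaging,ctrl
w=pickle.load(open("w4.pkl","rb"));s=fix(imaging.camera("side"))
def T(a,b):
    p=w["position"];d=fish(w,a,0)-p;d/=np.linalg.norm(d);q,e=ray(s,b);e=e/np.linalg.norm(e)
    k=np.linalg.lstsq(np.c_[d,-e],q-p,rcond=None)[0];x,y=p+k[0]*d,q+k[1]*e;return ((x+y)/2).round(1),np.linalg.norm(x-y).round(1)
print("bar end",T((280,112),(316.5,241.5)),"bar inner",T((279,99),(315.5,259)))
print("fingertip",T((282.5,259),(329,237.5)),ctrl.get_obs()["position"])
E
```

```text
bar end (array([ 581.5, -120.7,  155.5]), np.float64(0.1)) bar inner (array([ 581.6, -112.2,   95.6]), np.float64(3.5))
fingertip (array([ 589.5, -191.8,  214. ]), np.float64(6.8)) [ 585.88831033 -195.64579883  179.70220369]
```

The bar end triangulates to (581.5,-121,155), an angle of about 104°, and the real fingertip sits about 35 mm above the TCP reading. Next I'll push the handle inward with shut fingers from the outer side.

Request:
arm_command --rows '[1,0,-0.4,2,0,1,0,0,2,0,1,0,0,2,0,1,0,0,2,0,1,0,0,1.8,0,1,2,0,0,0,1,2,0,0,0,1,1,0,0,0,1,0.4,0,0,0,1,0.4,0,0,0,1,0.4,0,0,0,1,0.4,0,0,0,1,0.4,0,0,0,1,0.3,0,0,0,1,0.3,0,0,0,1,0,0,0,0]'

```text
time: 14.55
position: [578.2, -120.4, 81.7]
tool_rot: [-0.0, 0.69, 0.724, -0.0]
ft_force: [-0.3, 0.4, -0.1]
finger_gap: 0.1
gripper_force: 0.0
```

```bash
python3 red.py
```

```text
('side', 6, [312.7, 255.3], [312, 254], [314, 256]) ('wrist', 829, [291.3, 251.8], [270, 237], [310, 267])
[ 578.3 -120.8   81.7] [ 0.6  0.5 -0.1] 0.477912804799152 [ 0.03 -0.01  0.01]
```

Request:
arm_command --rows '[1,0.3,0.1,0,0,1,0.3,0.1,0,0,1,0.3,0.1,0,0,1,0.3,0,0,0,1,0.3,0,0,0,1,0,0,0,0]'

```text
time: 15.25
position: [580.4, -113.3, 81.8]
tool_rot: [0.003, 0.689, 0.724, -0.003]
ft_force: [-11.4, -73.0, -6.9]
finger_gap: 0.1
gripper_force: 35.7
```

```bash
python3 red.py
```

```text
('side', 14, [313.4, 254.4], [312, 252], [315, 256]) ('wrist', 274, [281.3, 274.9], [263, 265], [291, 284])
[ 580.3 -113.3   81.8] [-11.1 -72.4  -7.6] 0.03371789169099882 [-12.19   1.8    0.15]
```

Request:
arm_command --rows '[1,-0.8,0,0,0,1,-1,0,0,0,1,-1,0,0,0,1,-2,0,-1,0,1,-2,0,-2,0,1,-2,0,-2,0,1,0,0,-2,0,1,0,0,0,0]'

```text
time: 16.15
position: [586.5, -194.8, 154.4]
tool_rot: [0.002, 0.691, 0.723, 0.001]
ft_force: [0.3, 0.6, 0.6]
finger_gap: -0.0
gripper_force: 0.0
```

```bash
python3 red.py; python3 - <<'E'
from h import *
from bench import imaging
w=fix(imaging.camera("wrist"));s=fix(imaging.camera("side"))
def rm(c,box):
    h=masks(c);m=cv2.inRange(h,(0,150,70),(7,255,255))|cv2.inRange(h,(172,150,70),(180,255,255));x0,x1,y0,y1=box;k=np.zeros_like(m);k[y0:y1,x0:x1]=m[y0:y1,x0:x1];return cv2.findNonZero(k)[:,0]
a=rm(w,(200,380,0,260));b=rm(s,(295,345,215,300));print(a.min(0),a.max(0),b.min(0),b.max(0))
for c,p in((w,a),(s,b)):
    for r in range(p[:,1].min(),p[:,1].max()+1,4):
        q=p[p[:,1]==r];print(r,q[:,0].min(),q[:,0].max(),end="; ") if len(q) else None
    print()
def T(a,b):
    p=w["position"];d=fish(w,a,0)-p;d/=np.linalg.norm(d);q,e=ray(s,b);e=e/np.linalg.norm(e)
    k=np.linalg.lstsq(np.c_[d,-e],q-p,rcond=None)[0];x,y=p+k[0]*d,q+k[1]*e;return ((x+y)/2).round(1),np.linalg.norm(x-y).round(1)
print("end guess: wrist bottom / side top");t=b[b[:,1]<=b[:,1].min()+2].mean(0)
for f in (0.35,0.5,0.65): print(f,T(a.min(0)*(1-f)+a.max(0)*f,t+[0,1]))
np.save("/tmp/a",a);i=np.hstack([cv2.resize(w["color"][0:250,180:380,::-1],None,fx=2.2,fy=2.2),cv2.resize(s["color"][205:305,285:345,::-1],(330,550),interpolation=2)]);cv2.imwrite("pics/m5.png",i)
E
```

```text
('side', 112, [313.7, 243.3], [311, 231], [316, 256]) ('wrist', 613, [279.8, 65.0], [266, 52], [294, 83])
[ 585.  -193.6  151.8] [-0.4  0.1 -0.4] -0.2299619951973488 [0.03 0.   0.03]
[267  53] [295  99] [311 232] [316 256]
53 277 286; 57 271 292; 61 268 294; 65 267 295; 69 267 295; 73 268 294; 77 269 294; 81 270 293; 85 270 293; 89 271 292; 93 272 291; 97 275 288; 
232 313 314; 236 311 316; 240 312 316; 244 312 315; 248 312 315; 252 312 315; 256 312 314; 
end guess: wrist bottom / side top
0.35 (array([578.8, -94.2, 159.9]), np.float64(1.3))
0.5 (array([579.7, -97.6, 161.9]), np.float64(1.9))
0.65 (array([ 580.5, -100.9,  163.9]), np.float64(4.9))
```

View pics/m5.png

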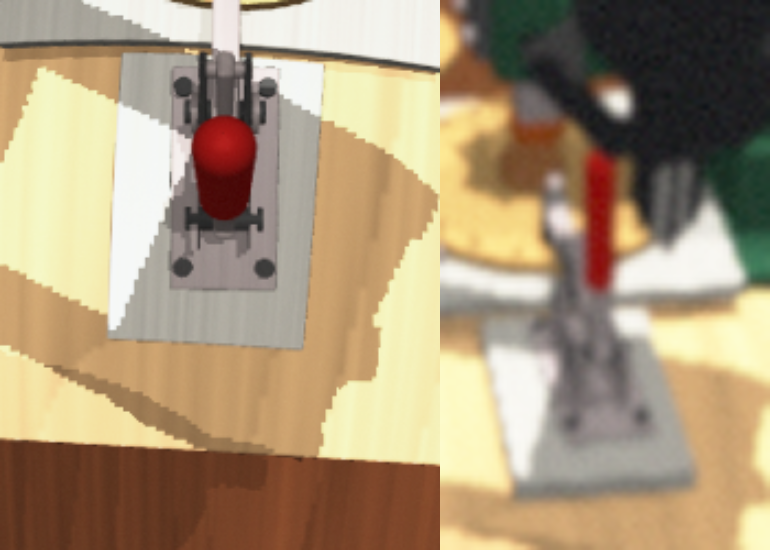

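The handle is leaning about 7–10° inward past upright: the bar top is in the left panel at (224,150), and in the side panel the bar is upright at (598,220). It had hit a hard stop, so the clamp is shut. Next I'll rise, turn the fingers to close along y and go above the catch knob.

Request:
arm_command --rows '[-1,0,0,-3.2,0,-1,0,0,-3.2,0,-1,0,0,-3.2,0,-1,0,0,-3.2,0,-1,0,0,-3.2,0,-1,0,0,-2.8,0,-1,0,0,0,8.5,-1,0,0,0,8.5,-1,0,0,0,8.5,-1,0,0,0,8.5,-1,0,0,0,8.5,-1,0,0,0,8.5,-1,0,0,0,8.5,-1,0,0,0,8.5,-1,0,0,0,8.5,-1,0,0,0,8.5,-1,0,0,0,8.5]'

```text
time: 18.05
position: [584.6, -193.1, 338.6]
tool_rot: [-0.0, 1.0, -0.01, -0.001]
ft_force: [0.1, -0.6, -0.5]
finger_gap: 85.3
gripper_force: 0.0
```

Request:
arm_command --rows '[-1,0.4,-3.1,0,0,-1,0.4,-3.1,0,0,-1,0.4,-3.1,0,0,-1,0.4,-3.1,0,0,-1,0.4,-3.1,0,0,-1,0.4,-3.1,0,0,-1,0.4,-3.1,0,0,-1,0.4,-3.1,0,0,-1,0.4,-3.1,0,0,-1,0,-3.1,0,0,-1,0,0,0,0,-1,0,0,0,0]'

```text
time: 19.25
position: [624.8, 116.5, 338.7]
tool_rot: [0.0, 1.0, -0.006, -0.001]
ft_force: [-1.5, -0.3, -0.1]
finger_gap: 85.2
gripper_force: 0.0
```

```bash
cat > yel.py <<'E'
from h import *
from bench import ctrl,imaging
o=ctrl.get_obs();print(o["position"].round(1),o["tool_rot"].round(3),o["finger_gap"],o["ft_force"].round(1))
w=fix(imaging.camera("wrist"));t=fix(imaging.camera("top"));s=fix(imaging.camera("side"))
def pf(c,X):
    q=c["rotation"].T@(np.array(X,float)-c["position"]);n=np.hypot(q[0],q[1]);r=np.arctan2(n,q[2]);K=c["intrinsics"]
    return np.array([K[0][2]+K[0][0]*r*q[0]/n,K[1][2]+K[1][1]*r*q[1]/n])
for nm,c in(("w",w),("s",s),("t",t)):
    h=masks(c);m=cv2.inRange(h,(22,200,90),(32,255,255));n,l,st,ce=cv2.connectedComponentsWithStats(m)
    print(nm,[(ce[i].round(1).tolist(),st[i].tolist()) for i in range(1,n) if st[i,4]>4][:8],"pred",(pf if nm=="w" else proj)(c,(621,115.7,295.5)).round(1))
cv2.imwrite("pics/y.png",w["color"][:,:,::-1])
E
python3 yel.py
```

```text
[624.8 116.5 338.7] [ 0.     1.    -0.006 -0.001] 85.22343496963425 [-1.5 -0.3 -0.1]
w [] pred [281.9 223.7]
s [] pred [316. 152.]
t [] pred [222.9 157.8]
```

```bash
python3 - <<'E'
from h import *
im=cv2.imread("pics/y.png");h=cv2.cvtColor(im,cv2.COLOR_BGR2HSV)
m=cv2.inRange(h,(18,170,60),(35,255,255));n,l,st,ce=cv2.connectedComponentsWithStats(m)
print([(ce[i].round(1).tolist(),st[i].tolist()) for i in range(1,n) if st[i,4]>15])
for r in range(140,300,12):print(r,[h[r,c].tolist() for c in (270,282,294)])
E
```

```text
[([162.2, 106.9], [154, 91, 16, 32, 168]), ([161.6, 131.1], [158, 121, 10, 21, 51]), ([280.0, 194.6], [276, 187, 9, 18, 146]), ([280.0, 225.4], [269, 209, 23, 48, 554])]
140 [[21, 20, 182], [22, 21, 181], [22, 21, 182]]
152 [[22, 21, 179], [18, 121, 160], [18, 127, 195]]
164 [[22, 21, 186], [18, 129, 192], [18, 129, 194]]
176 [[17, 131, 150], [17, 131, 148], [73, 120, 34]]
188 [[0, 5, 49], [19, 205, 132], [60, 16, 32]]
200 [[23, 15, 68], [20, 196, 207], [5, 24, 126]]
212 [[24, 31, 83], [19, 202, 159], [72, 103, 37]]
224 [[19, 200, 175], [20, 196, 209], [18, 123, 215]]
236 [[5, 22, 222], [19, 203, 151], [23, 19, 172]]
248 [[16, 118, 180], [20, 195, 228], [16, 120, 142]]
260 [[17, 114, 201], [17, 117, 189], [16, 118, 183]]
272 [[11, 169, 68], [10, 166, 66], [10, 169, 121]]
284 [[10, 165, 65], [16, 41, 69], [15, 20, 103]]
296 [[18, 25, 101], [20, 22, 103], [19, 20, 101]]
```

Request:
arm_command --rows '[-1,-0.2,0,1.5,0,-1,-0.2,0,1.5,0,-1,0,0,1.5,0,-1,0,0,1.5,0,-1,0,0,1.5,0,-1,0,0,1,0,-1,0,0,0.9,0,1,0,0,0,0,1,0,0,0,0,1,0,0,0,0,1,0,0,0,0,1,0,0,0,0,1,0,0,0,0,1,0,0,0,0]'

```text
time: 20.8
position: [621.9, 117.8, 246.8]
tool_rot: [-0.001, 1.0, -0.007, 0.001]
ft_force: [-0.0, 12.4, 5.6]
finger_gap: 14.2
gripper_force: 58.5
```

Request:
arm_command --rows '[1,0.5,-0.1,0.02,0,1,0.5,0,0.08,0,1,0.5,0,0.13,0,1,0.5,0,0.18,0,1,0.46,0,0.25,0,1,0.46,0,0.25,0,1,0,0,0,0]'

```text
time: 21.5
position: [652.5, 117.7, 237.8]
tool_rot: [-0.001, 1.0, -0.007, 0.002]
ft_force: [3.6, 0.7, 12.6]
finger_gap: 11.3
gripper_force: 21.9
```

```bash
sed -i 's/(22,200,90),(32,255,255)/(18,170,60),(35,255,255)/; s/st\[i,4\]>4/st[i,4]>4 and (nm=="w" or abs(ce[i,0]-(316 if nm=="s" else 223))<45 and abs(ce[i,1]-155)<40)/' yel.py; python3 yel.py
```

```text
[652.5 117.7 237.8] [-0.001  1.    -0.007  0.002] 11.252397298439679 [ 3.6  0.7 12.6]
w [([281.8, 312.4], [269, 269, 27, 101, 1441])] pred [284.7 347.2]
s [([316.9, 152.1], [315, 151, 5, 3, 14]), ([309.4, 167.5], [301, 165, 17, 6, 39]), ([295.1, 176.3], [292, 171, 8, 12, 39])] pred [316. 152.]
t [([222.8, 154.3], [221, 152, 5, 6, 23]), ([224.6, 169.8], [223, 162, 4, 16, 40])] pred [222.9 157.8]
```

```bash
cat > knob.py <<'E'
from h import *
from bench import ctrl,imaging
w=fix(imaging.camera("wrist"));h=masks(w);m=cv2.inRange(h,(18,170,60),(35,255,255))
print([(r,int(np.nonzero(m[r,240:330])[0].min())+240,int(np.nonzero(m[r,240:330])[0].max())+240) for r in range(200,420,6) if m[r,240:330].any()])
def pf(c,X):
    q=c["rotation"].T@(np.array(X,float)-c["position"]);n=np.hypot(q[0],q[1]);r=np.arctan2(n,q[2]);K=c["intrinsics"]
    return np.array([K[0][2]+K[0][0]*r*q[0]/n,K[1][2]+K[1][1]*r*q[1]/n])
for f in np.arange(0,1.41,.2):print(round(f,1),pf(w,(619.6+52*np.sin(f),115.7,243+52*np.cos(f))).round(0),pf(w,(619.6+52*np.sin(f)+9,115.7,243+52*np.cos(f))).round(0)[1])
o=ctrl.get_obs();print(o["position"].round(1),o["finger_gap"],o["ft_force"].round(1))
E
python3 knob.py
```

```text
[(344, 278, 286), (350, 278, 287)]
0.0 [283. 347.] 334.0
0.2 [282. 331.] 316.0
0.4 [282. 311.] 296.0
0.6 [282. 290.] 274.0
0.8 [282. 269.] 252.0
1.0 [282. 249.] 233.0
1.2 [281. 234.] 217.0
1.4 [281. 222.] 206.0
[650.5 116.5 236.9] 0.23489723562433432 [0.4 0.5 0.6]
```

Request:
arm_command --rows '[1,0,0,-2,0,1,0,0,-2,0,1,0,0,-2,0,1,0,0,-2,0,1,-2,0,0,0,1,-2,0,0,0,1,-2,0,0,0,1,0,0,0,0,1,0,0,0,0]'

```text
time: 22.6
position: [590.5, 117.3, 317.0]
tool_rot: [-0.0, 1.0, -0.007, 0.0]
ft_force: [-0.2, 0.0, 0.3]
finger_gap: 0.0
gripper_force: 0.0
```

```bash
python3 knob.py
```

```text
[(200, 277, 283), (206, 277, 283), (212, 278, 283), (218, 278, 283), (224, 278, 283), (230, 278, 283), (236, 278, 282)]
0.0 [282. 188.] 175.0
0.2 [282. 172.] 158.0
0.4 [282. 156.] 142.0
0.6 [282. 141.] 128.0
0.8 [281. 128.] 115.0
1.0 [281. 118.] 105.0
1.2 [281. 111.] 99.0
1.4 [281. 107.] 95.0
[590.9 117.3 316.8] 0.1385978809615622 [-0.2  0.5 -0.9]
```

```bash
sed -i 's/range(200,420,6)/range(70,420,4)/' knob.py; python3 knob.py | head -1
```

```text
[(154, 276, 284), (158, 275, 285), (162, 276, 285), (166, 276, 284), (170, 270, 288), (174, 268, 292), (178, 267, 293), (182, 267, 293), (186, 268, 291), (190, 271, 288), (194, 277, 283), (198, 277, 283), (202, 277, 283), (206, 277, 283), (210, 278, 283), (214, 278, 283), (218, 278, 283), (222, 278, 283), (226, 278, 282), (230, 278, 283), (234, 278, 283)]
```

The ball is still at about 0.1 rad because the grip slipped. I'll push it back with shut fingers from the front, then press it down from above.

Request:
arm_command --rows '[1,0,0.1,1.5,0,1,0,0,1.5,0,1,0,0,1.5,0,1,0,0,1.5,0,1,0,0,1,0,1,0.5,0,0,0,1,0.5,0,0,0,1,0.5,0,0,0,1,0.5,0,0,0,1,0.5,0,0,0,1,0.5,0,0.1,0,1,0.5,0,0.2,0,1,0.5,0,0.2,0,1,0.5,0,0.2,0,1,0,0,0,0]'

```text
time: 24.2
position: [635.9, 115.6, 239.1]
tool_rot: [0.0, 1.0, -0.007, -0.0]
ft_force: [-0.9, -0.8, -0.9]
finger_gap: 0.4
gripper_force: 0.0
```

```bash
python3 knob.py
```

```text
[(222, 270, 283), (226, 264, 289), (230, 261, 292), (234, 259, 294), (238, 259, 295), (242, 258, 295), (246, 260, 294), (250, 262, 292), (254, 265, 288), (258, 276, 280), (342, 278, 282), (346, 278, 282), (350, 277, 282), (354, 277, 282), (358, 277, 282), (362, 276, 282), (366, 275, 282), (370, 281, 281)]
0.0 [280. 322.] 308.0
0.2 [280. 304.] 288.0
0.4 [279. 283.] 266.0
0.6 [279. 261.] 243.0
0.8 [279. 239.] 221.0
1.0 [279. 220.] 203.0
1.2 [279. 205.] 188.0
1.4 [279. 195.] 178.0
[635.7 115.6 239.3] -0.09288111190920134 [ 0.4 -0.4  0.3]
```

Request:
arm_command --rows '[1,-0.5,0,-1.5,0,1,0,0,-2,0,1,1.5,0,0,0,1,1.9,0,0,0,1,0,0,1,0,1,0,0,1,0,1,0,0,0.5,0,1,0,0,0.5,0,1,0,0,0.3,0,1,0,0,0.3,0,1,0,0,0.2,0,1,0,0,0,0]'

```text
time: 25.45
position: [664.2, 115.3, 237.0]
tool_rot: [-0.0, 1.0, -0.007, 0.0]
ft_force: [1.5, -0.6, 2.5]
finger_gap: -0.1
gripper_force: 1.2
```

```bash
python3 knob.py
```

```text
[(250, 267, 287), (254, 264, 291), (258, 262, 286), (262, 261, 267), (266, 261, 267), (342, 278, 282), (346, 278, 282), (350, 277, 282), (354, 277, 282), (358, 277, 282), (362, 276, 282), (366, 276, 282), (370, 281, 282)]
0.0 [281. 365.] 354.0
0.2 [280. 350.] 337.0
0.4 [280. 332.] 318.0
0.6 [280. 312.] 297.0
0.8 [279. 292.] 277.0
1.0 [279. 273.] 257.0
1.2 [279. 257.] 241.0
1.4 [279. 244.] 229.0
[664.  115.3 236.8] -0.19689682879835133 [ 3.1 -0.1  3.2]
```

Request:
arm_command --rows '[1,0,0,0.2,0,1,0,0,0.2,0,1,0,0,0.2,0,1,0,0,0.2,0]'

```text
time: 25.9
position: [664.2, 115.2, 228.3]
tool_rot: [0.0, 1.0, -0.007, -0.0]
ft_force: [1.2, 0.7, 1.3]
finger_gap: -0.2
gripper_force: 0.9
```

Request:
arm_command --rows '[1,0,0,0.1,0,1,0,0,0.1,0]'

```text
time: 26.1
position: [664.3, 115.2, 226.4]
tool_rot: [0.0, 1.0, -0.007, -0.0]
ft_force: [0.9, -0.2, 1.6]
finger_gap: -0.1
gripper_force: 0.8
```

```bash
python3 knob.py
```

```text
[(242, 268, 287), (246, 264, 290), (250, 262, 293), (254, 261, 294), (258, 261, 288), (262, 262, 267), (266, 264, 267), (342, 278, 282), (346, 278, 282), (350, 277, 282), (354, 277, 282), (358, 277, 282), (362, 276, 282), (366, 275, 282), (370, 281, 281)]
0.0 [280. 380.] 368.0
0.2 [280. 365.] 352.0
0.4 [280. 346.] 332.0
0.6 [279. 326.] 311.0
0.8 [279. 304.] 288.0
1.0 [279. 284.] 268.0
1.2 [279. 266.] 250.0
1.4 [279. 253.] 237.0
[664.3 115.2 226.3] -0.012555524429206254 [ 1.1 -0.6 -0. ]
```

Request:
arm_command --rows '[1,0,0,0.15,0,1,0,0,0.15,0]'

```text
time: 26.35
position: [664.8, 115.4, 225.0]
tool_rot: [-0.0, 1.0, -0.007, 0.001]
ft_force: [-6.8, -0.7, 28.0]
finger_gap: -0.2
gripper_force: 13.8
```

Request:
arm_command --rows '[1,0,0,0.15,0,1,0,0,0.15,0]'

```text
time: 26.55
position: [665.0, 115.5, 224.3]
tool_rot: [-0.0, 1.0, -0.007, 0.002]
ft_force: [-16.4, -0.7, 53.0]
finger_gap: -0.4
gripper_force: 26.6
```

```bash
python3 knob.py
```

```text
[(242, 272, 284), (246, 266, 290), (250, 263, 292), (254, 262, 294), (258, 261, 286), (262, 261, 267), (266, 263, 267), (342, 278, 282), (346, 278, 283), (350, 277, 283), (354, 277, 283), (358, 277, 283), (362, 276, 283), (366, 275, 283), (370, 281, 282)]
0.0 [281. 384.] 372.0
0.2 [281. 369.] 356.0
0.4 [280. 350.] 336.0
0.6 [280. 329.] 314.0
0.8 [280. 307.] 292.0
1.0 [280. 287.] 271.0
1.2 [280. 269.] 253.0
1.4 [280. 256.] 240.0
[665.  115.5 224.5] -0.09114364310805853 [-13.5  -2.3  43.7]
```

The catch is hard at its stop (about 1.3 rad). Now to the lever knob.

Request:
arm_command --rows '[1,0,0,-1,0,1,0,0,-2.5,0,1,0,0,-3,0,-1,0,0,-3,0,-1,0,0,-3,0,-1,-2.5,-0.4,0,0,-1,-2.5,-0.4,0,0,-1,-2.5,-0.4,0,0,-1,-2.5,-0.4,0,0,-1,-2.5,-0.4,0,0,-1,-2.5,-0.4,0,0,-1,-1.1,0,0,0,-1,0,0,0,0,-1,0,0,0,0]'

```text
time: 28.0
position: [504.6, 141.4, 345.9]
tool_rot: [0.0, 1.0, -0.007, 0.0]
ft_force: [0.7, -0.3, 0.5]
finger_gap: 86.0
gripper_force: 0.0
```

```bash
python3 - <<'E'
from h import *
from bench import ctrl,imaging
o=ctrl.get_obs();print(o["position"].round(1),o["finger_gap"],o["ft_force"].round(1))
w=fix(imaging.camera("wrist"));g=cv2.cvtColor(w["color"],cv2.COLOR_RGB2GRAY)
def pf(c,X):
    q=c["rotation"].T@(np.array(X,float)-c["position"]);n=np.hypot(q[0],q[1]);r=np.arctan2(n,q[2]);K=c["intrinsics"]
    return np.array([K[0][2]+K[0][0]*r*q[0]/n,K[1][2]+K[1][1]*r*q[1]/n])
for X in[(503.7,139.5,314.5),(503.7,156.5,314.5),(520.7,139.5,314.5)]:print(pf(w,X).round(1))
m=(g<45).astype(np.uint8)
u=pf(w,(503.7,139.5,314.5)).astype(int)
for r in range(u[1]-36,u[1]+37,6):
    print(r,"".join("#" if v else "." for v in m[r,u[0]-60:u[0]+61:3]))
# catch check
h=masks(w);y=cv2.inRange(h,(18,170,60),(35,255,255));n,l,st,ce=cv2.connectedComponentsWithStats(y);print([(ce[i].round(0).tolist(),st[i].tolist()) for i in range(1,n) if st[i,4]>40])
for f in(1.2,1.3):print(pf(w,(619.6+52*np.sin(f),115.7,243+52*np.cos(f))).round(0))
E
```

```text
[504.6 141.4 345.9] 86.0470679432745 [ 0.7 -0.3  0.5]
[283.5 226.1]
[259.3 226.4]
[283.2 203. ]
190 .........................................
196 .........................................
202 ................########.................
208 ..............############...............
214 #............##############..............
220 #...........################.............
226 ............################.............
232 ............###############..............
238 .............#############...............
244 ....#.#...###..#########.................
250 .........................................
256 .................#.......................
262 .........................................
[([309.0, 7.0], [298, 0, 22, 16, 281]), ([310.0, 90.0], [302, 51, 15, 83, 751])]
[310.   8.]
[309.   7.]
```

Request:
arm_command --rows '[-1,0,0,1.5,0,-1,0,0,1.5,0,-1,0,0,1.5,0,-1,0,0,1.5,0,-1,0,0,1.5,0,-1,0,0,1.2,0,-1,0,0,1,0,1,0,0,0,0,1,0,0,0,0,1,0,0,0,0,1,0,0,0,0,1,0,0,0,0,1,0,0,0,0]'

```text
time: 29.35
position: [504.3, 141.9, 249.6]
tool_rot: [-0.0, 1.0, -0.007, 0.001]
ft_force: [-1.9, 2.0, 4.8]
finger_gap: 31.7
gripper_force: 58.8
```

Request:
arm_command --rows '[1,-0.4,0,0.31,0,1,-0.4,0,0.31,0,1,-0.41,0,0.31,0,1,-0.45,0,0.43,0,1,-0.44,0,0.43,0,1,-0.43,0,0.43,0,1,-0.42,0,0.43,0,1,-0.42,0,0.44,0]'

```text
time: 30.15
position: [470.8, 142.3, 218.1]
tool_rot: [-0.0, 1.0, -0.007, 0.001]
ft_force: [6.4, 3.2, 0.2]
finger_gap: 31.3
gripper_force: 59.3
```

Request:
arm_command --rows '[1,-0.36,0,0.48,0,1,-0.35,0,0.5,0,1,-0.35,0,0.5,0,1,-0.35,0,0.5,0,1,-0.33,0,0.52,0,1,-0.28,0,0.54,0,1,-0.26,0,0.55,0,1,-0.25,0,0.56,0,1,-0.25,0,0.56,0,1,-0.24,0,0.56,0,1,-0.18,0,0.59,0,1,-0.16,0,0.59,0,1,-0.16,0,0.59,0,1,-0.15,0,0.59,0,1,-0.14,0,0.59,0]'

```text
time: 31.65
position: [432.3, 142.6, 135.2]
tool_rot: [-0.0, 1.0, -0.007, 0.0]
ft_force: [4.9, 4.5, 4.7]
finger_gap: 31.7
gripper_force: 61.9
```

Request:
arm_command --rows '[1,-0.08,0,0.5,0,1,-0.07,0,0.5,0,1,-0.05,0,0.5,0,1,-0.04,0,0.5,0,1,-0.02,0,0.52,0,1,-0.01,0,0.52,0,1,0.01,0,0.52,0,1,0.02,0,0.5,0,1,0.04,0,0.5,0,1,0.06,0,0.5,0,1,0.07,0,0.5,0,1,0.07,0,0.5,0,1,0.1,0,0.5,0,1,0.1,0,0.5,0,1,0,0,0,0]'

```text
time: 33.15
position: [435.3, 142.7, 64.8]
tool_rot: [-0.0, 1.0, -0.007, 0.001]
ft_force: [6.6, 4.0, 8.7]
finger_gap: 31.5
gripper_force: 64.5
```

Request:
arm_command --rows '[1,0.05,0,0.2,0,1,0.05,0,0.2,0,1,0,0,0,0]'

```text
time: 33.45
position: [436.2, 142.7, 61.0]
tool_rot: [-0.0, 1.0, -0.007, 0.001]
ft_force: [4.8, 2.7, 10.0]
finger_gap: 31.4
gripper_force: 64.5
```

Request:
arm_command --rows '[1,0.03,0,0.15,0,1,0,0,0,0]'

```text
time: 33.65
position: [436.5, 142.7, 59.6]
tool_rot: [-0.0, 1.0, -0.007, 0.001]
ft_force: [4.7, 3.5, 9.6]
finger_gap: 31.8
gripper_force: 64.5
```

Request:
arm_command --rows '[1,0.03,0,0.15,0,1,0,0,0,0]'

```text
time: 33.85
position: [436.8, 142.7, 58.1]
tool_rot: [-0.0, 1.0, -0.007, 0.001]
ft_force: [5.3, 3.2, 10.2]
finger_gap: 31.6
gripper_force: 64.7
```

Request:
arm_command --rows '[1,0.03,0,0.15,0,1,0,0,0,0]'

```text
time: 34.05
position: [437.2, 142.7, 56.7]
tool_rot: [-0.0, 1.0, -0.007, 0.001]
ft_force: [5.5, 3.2, 10.8]
finger_gap: 31.3
gripper_force: 64.7
```

Request:
arm_command --rows '[1,0.04,0,0.15,0,1,0.04,0,0.15,0,1,0,0,0,0]'

```text
time: 34.35
position: [437.8, 142.8, 54.2]
tool_rot: [-0.0, 1.0, -0.007, 0.001]
ft_force: [1.2, 3.7, 24.4]
finger_gap: 31.4
gripper_force: 67.1
```

```bash
python3 - <<'E'
from h import *
from bench import ctrl,imaging
o=ctrl.get_obs();print(o["position"].round(1),o["ft_force"].round(1),o["torque"].round(2))
w=fix(imaging.camera("wrist"));s=fix(imaging.camera("side"));t=fix(imaging.camera("top"))
cv2.imwrite("pics/wL.png",w["color"][:,:,::-1])
def pf(c,X):
    q=c["rotation"].T@(np.array(X,float)-c["position"]);n=np.hypot(q[0],q[1]);r=np.arctan2(n,q[2]);K=c["intrinsics"]
    return np.array([K[0][2]+K[0][0]*r*q[0]/n,K[1][2]+K[1][1]*r*q[1]/n])
# ram top square in side view: start (c2 200,140 -> px) ; bright grey blob rows
h=masks(s);d0=masks(fix(pickle.load(open("d0.pkl","rb"))["side"]))
for nm,H in(("before",d0),("now",h)):
    m=((H[:,:,1]<45)&(H[:,:,2]>120)).astype(np.uint8);print(nm,[("".join("#" if v else "." for v in m[r,296:316])) for r in range(166,190,2)])
print("ram top pred",proj(s,(578,58,256)),proj(s,(578,58,236.5)))
K=lambda a:(604-175*np.cos(np.radians(a)),139.7,170+175*np.sin(np.radians(a)))
for a in(-5,-10,-15):print(a,np.round(K(a),1),pf(w,K(a)).round(0))
g=cv2.cvtColor(w["color"],cv2.COLOR_RGB2GRAY);m=g<45
for r in range(150,330,8):print(r,"".join("#" if v else "." for v in m[r,210:360:3]))
E
```

```text
[437.8 142.8  54.2] [ 1.2  3.7 24.4] [ 0.64 -0.34  0.35]
before ['...........#........', '....................', '#...................', '..........##........', '....##########......', '....##########......', '...#########........', '...#.#######........', '......######........', '......######........', '......#######.......', '....................']
now ['....................', '....................', '....................', '....................', '....................', '....................', '....########........', '...##########.......', '...###########......', '....#########.......', '......###.###.......', '....................']
ram top pred [303.97048059 174.22033732] [303.74918361 180.66952217]
-5 [429.7 139.7 154.7] [288. 380.]
-10 [431.7 139.7 139.6] [287. 348.]
-15 [435.  139.7 124.7] [287. 319.]
150 ..................................................
158 ..................................................
166 #.#...............................................
174 ###...............................................
182 ###...............................................
190
[... 286 characters left out ...]
#######..............########...........
238 .#.###.##########..............########...........
246 #.##.#############.............########...........
254 .####..###########............##########..........
262 .#..........######............#######.............
270 ########....######............###..###...###......
278 ..#####....#######.................###....####....
286 ..####....#########...........###..####....####...
294 .#####....#########..........##########....#####..
302 ########..###########......############..#########
310 ##################################################
318 ##################################################
326 ##################################################
```

Request:
arm_command --rows '[1,0,0,0.07,0,1,0,0,0,0,1,0,0,0,0,1,0,0,0,0]'

```text
time: 34.9
position: [437.9, 142.9, 53.9]
tool_rot: [-0.0, 1.0, -0.007, 0.001]
ft_force: [-1.6, 4.3, 38.0]
finger_gap: 31.6
gripper_force: 67.9
```

```bash
python3 - <<'E'
from h import *
from bench import ctrl,imaging
s=fix(imaging.camera("side"));t=fix(imaging.camera("top"));d=pickle.load(open("d0.pkl","rb"));s0=fix(d["side"])
for nm,c in(("before",s0),("now",s)):
    h=masks(c);m=cv2.inRange(h,(3,120,50),(17,255,255));k=np.zeros_like(m);k[215:255,290:325]=m[215:255,290:325]
    print(nm);[print(r,"".join("#" if v else "." for v in k[r,285:330])) for r in range(216,250,2)]
    R=(cv2.inRange(h,(0,150,70),(6,255,255))|cv2.inRange(h,(172,150,70),(180,255,255)));R[:200]=0;R[300:]=0;R[:,:305]=0;R[:,330:]=0
    p=cv2.findNonZero(R)[:,0];print("red",p.min(0),p.max(0),len(p))
print("foot pred",proj(s,(578,58,57)),proj(s,(578-19.5,58,57)),proj(s,(578+19.5,58,57)))
for th in(80,86,90,100):
    f=lambda r:proj(s,(581,-105+r*np.cos(np.radians(th)),61+r*np.sin(np.radians(th)))).round(1).tolist()
    print(th,f(105),f(48))
print(ctrl.get_obs()["ft_force"],ctrl.get_obs()["position"])
E
```

```text
before
216 .....###.....................................
218 .....#####...................................
220 .....########..........########..............
222 ......#######................................
224 ...........##................................
226 ............##........##.....................
228 ...........##############.#...#.##...........
230 ...........##########............#..#........
232 ......#.#..##########.......#.......#.#......
234 .......#..###########..................#.....
236 ........#.############.................#.....
238 .........#.###########.......##..##..#.......
240 .........###..######........#................
242 .............................................
244 ......................#.....#................
246 .............................................
248 .............................................
red [315 272] [325 282] 59
now
216 .....###.....................................
218 .....#####...................................
220 .....#######...........#########.............
222 .....########................................
224 .......#
[... 271 characters left out ...]
..###...........
236 ......#...#########....####....####..........
238 .........#########......###....###...........
240 ..........##.#####.......##....###...........
242 .........................##...#####..........
244 .........................###..###............
246 ..........................#...###............
248 ..............................###............
red [311 232] [316 256] 113
foot pred [301.88088177 235.116827  ] [295.39726745 235.55152189] [308.34270856 234.68359285]
80 [313.8, 231.1] [313.6, 251.4]
86 [314.7, 233.0] [314.0, 252.3]
90 [315.3, 234.5] [314.3, 253.1]
100 [316.7, 239.1] [314.9, 255.2]
[-1.24308452  4.33708685 37.09169999] [437.9266478  142.86333867  53.93467922]
```

Request:
arm_command --rows '[1,0,0,-0.03,0,1,0,0,0,0,1,0,0,0,0]'

```text
time: 35.3
position: [437.9, 142.8, 54.1]
tool_rot: [-0.0, 1.0, -0.007, 0.001]
ft_force: [0.2, 4.2, 31.9]
finger_gap: 31.4
gripper_force: 67.5
```

```bash
python3 -c "
from bench import ctrl
o=ctrl.get_obs();print(o['position'],o['ft_force'],o['time']);print(ctrl.sign_off())"
```

```text
[437.87238527 142.8438242   54.07109101] [ 0.1952      4.20392454 31.8820438 ] 35.3
the job is handed in; nothing more can be done
None
```

I handed the job in at 35.3 s: clamp shut, catch hard back at its stop, then the lever pulled to its stop and still held there at about 32 N; the foot looked in place but was partly hidden in the last image, and shutting the clamp peaked at about 73 N of wrist force through the fingertips.

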